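# Hang the infuser basket in the milk pan

### The job

Swing the sprung clamp arm up off the steel infuser basket until it springs open and stays open by itself, then take the basket off the sloped rack. Hook its bent lip over the rim of the milk pan on the side away from the pan's long handle, so that the basket hangs freely and upright inside the pan. Leave the clamp open, the pan standing where it is, and the other kitchen things undisturbed.

Things in the scene. Friction and masses are not known exactly. Their poses are not given: they have to be found in the camera images.
- rack: Fixed plywood rack, foot 150x150x12 mm. Its 60 mm wide board leans 0.48 rad (27 deg): the top edge, 140 mm up, overhangs to rack -x (robot side). Origin on the table under that edge's middle. Yaw varies. More under point rack_edge.
- rack_edge (a point): Middle of the board's top edge. BOARD FRAME here: x' = (cos0.48,0,sin0.48) in the rack frame, the board's outward normal (away from robot and up); y' = rack y; z' = (-sin0.48,0,cos0.48), up the slope. Board: x' -3..3, y' -30..30, z' -150..0 mm. Beside it at y' < -30 mm is free space above the foot.
- clamp (a joint): Angle (rad) of the sprung steel clamp arm, hinged along z' at the board's +y' side. About 0: shut, the arm lies along -y' across the basket plate. Growing: the free end swings out along +x', then towards +y'. Over-centre spring: below about 0.85 it shuts (1.5 N at the tip), above it it flies open by itself to its stop at 1.75 and stays.
- clamp_hinge (a point): Point on the clamp's hinge axis, mid width of the arm: x' 24, y' 52, z' -18 mm in the board frame. From it the arm runs 150 mm; it is 14 mm wide (along z', -25..-11), 8 mm thick. Shut, it fills x' 16..24, with a rubber pad under it pressing the basket plate at y' 0.
- clamp_tip (a point): Middle of the clamp arm's free end, moves with it. Shut: y' -98, z' -18, x' about 20 mm. The last 65 mm of the shut arm overhang the board's edge with free space beneath, so fingers can be put behind it and swing it open.
- basket: Loose steel hook-on basket, 136 mm tall, 0.16 kg. Origin: middle of the hook slot, under the bridge that rests on a rim; x from lip to cup, y width, z up the handle. Wooden handle x -4..10, y -14..14, z 4..56 mm. Starts hung by its lip on the rack's top edge, axes along x' y' z', clamped. Other parts: see point basket_cup.
- basket_cup (a point): Middle of the cup, at x 28, z -60 mm in the basket frame. In that frame, mm: plate x 9..12, y -22..22, z -80..4; bridge x -12..12, y -18..18, z 0..4; bent lip x -12..-9, y -18..18, z -22..4 (slot 18 wide, open below); cup x 9..45, y -25..25, z -80..-35.
- pan: Loose open round aluminium milk pan, 0.6 kg. Origin: centre of its underside, z up. Vertical wall, outside radius 81, inside 77 mm, rim 100 mm up, floor 4 mm. The long black-grip handle sticks out along the pan's +x to 195 mm from the centre, 77..91 mm up.
- canister: Bystander: closed steel canister with clamp-lock lid, 104 mm diameter, 150 mm tall. Origin under its centre.
- jar: Bystander: small closed glass jar, 60 mm diameter, 85 mm tall. Origin under its centre.
- lighter: Bystander: red plastic lighter lying flat, 95 x 24 x 12 mm. Origin under its centre.
- mug: Bystander: white mug, 80 mm diameter, 90 mm tall. Origin under its centre.
- bowl: Bystander: white bowl, 120 mm diameter, 50 mm tall. Origin under its centre.
- tin: Bystander: plain aluminium tin, 70 mm diameter, 110 mm tall. Origin under its centre.
Not all that is in view belongs to the job. What is shaped like the rack but purple or yellow is not meant. What is shaped like the basket but orange or purple is not meant.

How it is judged (in metres and radians):
On the way, in this order (a step that is already met when the one before it is completed fails the run):
1. the clamp arm has sprung open and stays there, clear of the robot, with the basket still on the rack (value of joint clamp above 1.5 rad and distance of basket from where it was at the start of the episode below 0.03 m and contact force between the fingers and clamp below 0.1 N), for 0.3 s.
2. the basket is lifted off the rack with the clamp open (distance of basket from where it was at the start of the episode above 0.08 m and value of joint clamp above 1.4 rad), for 0.2 s.
At the end, for the whole second after the job is handed in: The basket hangs still by its lip on the pan rim: slot underside 94-112 mm up and 64-94 mm from the pan axis, at least 45 mm to the pan's -x, cup inside, upright within 0.3 rad. Clamp open (over 1.4 rad). Pan upright (0.06 rad), within 50 mm of its start; bystanders within 40 mm (z of basket in the frame of pan between 0.094 and 0.112 m and x of basket in the frame of pan below -0.045 m and horizontal distance between basket and pan between 0.064 and 0.094 m and horizontal distance between basket_cup and pan below 0.066 m and angle between basket's own z axis and vertical below 0.3 rad and linear speed of basket below 0.02 m/s and angular speed of basket below 0.2 rad/s and value of joint clamp above 1.4 rad and angle between pan's own z axis and vertical below 0.06 rad and distance of pan from where it was at the start of the episode below 0.05 m); the robot touches nothing.
It fails at once if a bystander (canister, jar, lighter, mug, bowl, tin) is pushed more than 40 mm (distance of any of canister, jar, lighter, mug, bowl, tin from where it was at the start of the episode above 0.04 m).
It fails at once if a bystander is tipped over (angle between any of canister, jar, lighter, mug, bowl, tin's own z axis and vertical above 0.5 rad).
It fails at once if the pan is tipped (angle between pan's own z axis and vertical above 0.35 rad).
It fails at once if the basket is dropped on the table (height (world z) of basket_cup below 0.025 m).
It also fails if it takes over 54 s, if anything falls off the work surface, if the arm or the gripper's body presses on something with over 40 N, if the wrist force passes 120 N, or if a joint passes its speed limit or range.

### The arm

A 6-joint arm with a two-finger parallel gripper is mounted at the origin on the work surface. World frame = base frame: x ahead of the robot, y to its left, z up, the work surface at z = 0. Lengths are in mm, angles in rad, forces in N, time in s.
With the tool pointing down it reaches from about 375 to 975 mm from the base axis. Payload 3.8 kg.
Tool frame: the origin (TCP) lies midway between the tips of the shut fingers; the grasp point (between the pads) lies bot.hold_point_z behind it (bot.hold_point_z is the distance from the TCP to the grasp point, in mm); x points along the fingers, z is the direction in which the jaws open and shut, and the axes are right-handed (so a half turn about x gives the same grasp; the last joint's range is limited). The gripper opens to 85 mm and grips with 20 to 120 N. Pads are 22 mm wide; open, the fingers measure 114 mm over their backs; the gripper's body (76 mm by 85 mm) begins 54 mm behind the grasp point. The pads swing forward as they close: fully open they stand 13 mm farther back than shut.
Start: joints at [-1.208, 0.264, 1.604, -0, 1.274, -0.037], TCP at [262.727, -621.766, 231.28] pointing down, gripper open.
Joint ranges: [-2.63, 2.63], [-0.94, 2.18], [0.31, 2.57], [-1.31, 4.45], [0, 2.66], [-2.55, 2.55]. Speed limits (rad/s): [2.57, 2.57, 3.14, 3.14, 3.14, 3.14].

### API

Orientations are given as a unit quaternion [x, y, z, w].
In Python, from station import telemetry, cams, ticket, bot gives the robot as it stands.
- The arm moves only by the tool send_rows, never from a script. Its arguments are lists of equal length, an entry for each row: "xyz": the shift along the world's x, y, z in mm, a list of three; "twist": the turn about the world's z in rad. A call has 1 to 20 rows; each row shifts and turns the pose as measured when the row begins; what a row does not reach is not made up. A row lasts 1/12 s, in which the tool goes at most 41.7 mm and 7.16 degrees, less where a joint would pass 70% of its speed; a pose out of reach is approached as far as the arm can. A call is refused whole if a number of a shift passes 41.7 or a number of a turn 0.125, either way. A call with a gripper value outside its range is refused whole. "fingers" is the finger opening in mm, from 0 to 85.4, set as the call begins (left out, the last holds). The fingers move at their own pace and stop on an object; "newtons" is the grip in N (left out, the last holds). Time passes only in rows, so rows that do not move let the fingers close. It gives the time, the measured TCP pose, the force and the opening at its end, in the units of the state.
- telemetry.get_state(): the state, without advancing time (a new reading comes with each control period).
- cams.grab_frame(name): name is "scene" or "top" or "wrist"; returns a dict with "img" (420x560x3 uint8, red, green, blue), "mtx" (3x3 intrinsics, pixels), "pose" (4x4, takes a point from camera to world coordinates). Camera axes: x right, y down, z forward; pixel columns grow to the right and rows downward; lengths in mm; the calibration is good to about 2 mm. The wrist camera is an equidistant fisheye: a pixel r from the principal point sees the ray r / f radians off the axis. A picture is of the moment at which its call begins. There is no depth.
- ticket.finish_job(): hands the job in, once; it reports no verdict.
The state is a dict: "time_s": time; "joint_positions": joint angles; "qvel": joint speeds; "joint_efforts": joint torques, N m; "ee_pos": TCP position; "ee_rot": TCP orientation; "wrist_force": force on the tool from outside, world axes, zero at the start; "ft_torque": the same for the moment, N m; "gripper_width": finger opening in mm.
Only numpy, scipy, OpenCV 4.12 (cv2) and the standard library are available. Lean on these libraries where they do the work, as an engineer would, in place of code of your own. Each camera call takes 0.05 s, during which the arm holds its last target. There are 200 camera calls.

## Working session

There is one attempt and no reset: what is moved stays moved. The work goes in short steps, Python scripts to look and compute and a tool call to move; the robot and the scene stay as the last step left them, time stands still between calls to the robot, and variables do not carry over. Pictures are saved under pics/ and viewed, about 8 in all and at most 12, crops included, and the job is handed in when it is done.

Besides the shell and the picture viewer there is one more tool, called in YAML: its name, and indented under it one key for each argument. send_rows: Moves the arm, as the interface text tells. Its arguments: {"type":"object","properties":{"xyz":{"type":"array"},"twist":{"type":"array"},"fingers":{"type":"number"},"newtons":{"type":"number"}},"required":["xyz","twist"]}

```bash
mkdir -p pics; ls
python3 - <<'E'
from station import telemetry, cams, ticket, bot
import cv2,numpy as np
print(bot.hold_point_z); s=telemetry.get_state(); print(s)
for n in ["scene","top"]:
    f=cams.grab_frame(n); cv2.imwrite(f"pics/{n}0.png",f["img"][:,:,::-1]); np.savez(f"pics/{n}0.npz",**f); print(n,f["mtx"],f["pose"])
E
```

```text
pics
18.700000000000003
{'time_s': 0.0, 'joint_positions': array([-1.20787062e+00,  2.64739219e-01,  1.60540150e+00,  1.00097015e-05,
        1.27369670e+00, -3.69119825e-02]), 'qvel': array([ 0.00037992, -0.00286776, -0.00114317,  0.00052446,  0.00122868,
        0.00059335]), 'joint_efforts': array([-7.03973292e-04, -5.15109694e+01, -3.67315578e+01, -2.17284346e-04,
        1.29995844e-02, -1.05475351e-05]), 'ee_pos': array([ 262.48624321, -621.06583469,  229.95656655]), 'ee_rot': array([ 0.3912125 ,  0.58997816, -0.39028164,  0.58869244]), 'wrist_force': array([-0.70431246, -0.05754509, -0.04029398]), 'ft_torque': array([ 0.01670649, -0.01932062,  0.0118875 ]), 'gripper_width': 85.40490306502198}
scene [[405.52230518   0.         279.64771366]
 [  0.         405.52230518 211.21042007]
 [  0.           0.           1.        ]] [[ 8.93233131e-01  2.84970310e-01 -3.47744873e-01  1.00783017e+03]
 [ 4.49572082e-01 -5.73739472e-01  6.84622495e-01 -8.35889908e+02]
 [-4.41787505e-03 -7.67863881e-01 -6.40597801e-01  9.51364012e+02]
 [ 0.00000000e+00  0.00000000e+00  0.00000000e+00  1.00000000e+00]]
top [[394.25845854   0.         282.29342083]
 [  0.         394.25845854 206.42670666]
 [  0.           0.           1.        ]] [[ 1.42403702e-02 -9.74632935e-01  2.23355890e-01  2.83303743e+02]
 [-9.99877707e-01 -1.24361772e-02  9.48227002e-03  6.38081846e+01]
 [-6.46403925e-03 -2.23463606e-01 -9.74690840e-01  1.23650505e+03]
 [ 0.00000000e+00  0.00000000e+00  0.00000000e+00  1.00000000e+00]]
```

View pics/scene0.png

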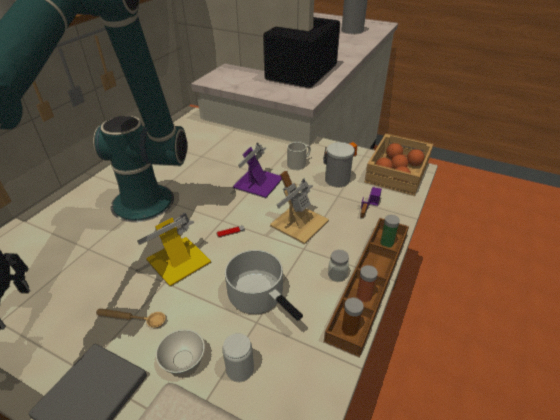

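View pics/top0.png

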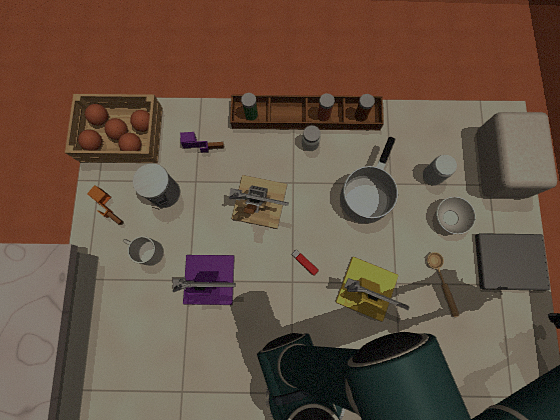

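The scene picture shows the plywood rack at about (299,215), the pan at (255,283) with its handle towards (290,307), and the jar, lighter and canister nearby. In the top view the rack is at (258,202), the pan at (370,193) with its handle tip at (390,142), the jar at (311,138) and the lighter at (305,262).

```bash
cat > h.py <<'E'
import numpy as np,cv2
from scipy.spatial.transform import Rotation as R
def ray(f,p):
    d=np.linalg.inv(f["mtx"])@[p[0],p[1],1]; return f["pose"][:3,3],f["pose"][:3,:3]@d
def onz(f,p,z):
    o,d=ray(f,p); return o+d*(z-o[2])/d[2]
def proj(f,P):
    c=f["pose"][:3,:3].T@(np.asarray(P,float)-f["pose"][:3,3]); u=f["mtx"]@c; return u[:2]/u[2]
def fish(f,P):
    c=f["pose"][:3,:3].T@(np.asarray(P,float)-f["pose"][:3,3]); r=np.hypot(c[0],c[1]); t=np.arctan2(r,c[2]); m=f["mtx"]
    return np.array([m[0,2]+m[0,0]*t*c[0]/r, m[1,2]+m[1,1]*t*c[1]/r])
def tri(rays):
    A=0;b=0
    for o,d in rays:
        d=d/np.linalg.norm(d);M=np.eye(3)-np.outer(d,d);A=A+M;b=b+M@o
    return np.linalg.solve(A,b)
E
python3 - <<'E'
from h import *
t=dict(np.load("pics/top0.npz")); s=dict(np.load("pics/scene0.npz"))
a=cv2.resize(t["img"][165:240,215:300],None,fx=4.6,fy=6,interpolation=cv2.INTER_CUBIC) if 0 else cv2.resize(t["img"][160:240,210:310],None,fx=6,fy=6,interpolation=cv2.INTER_CUBIC)
cv2.imwrite("pics/topc.png",a[:,:,::-1])
b=cv2.resize(s["img"][160:250,260:340],None,fx=6.5,fy=6.5,interpolation=cv2.INTER_CUBIC)
cv2.imwrite("pics/scenec.png",b[:,:,::-1])
E
```

```text
(no output)
```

View pics/topc.png

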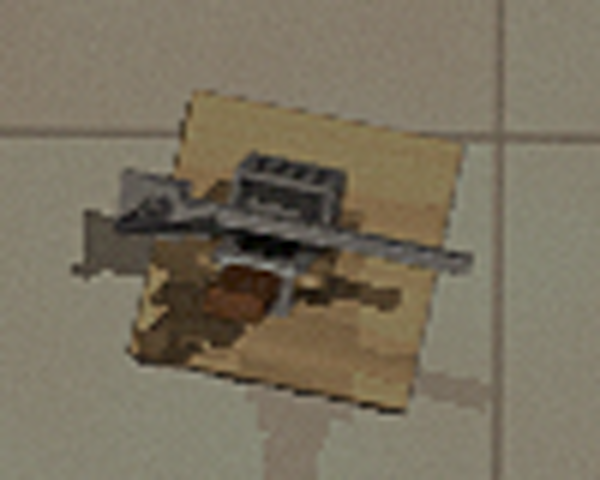

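View pics/scenec.png

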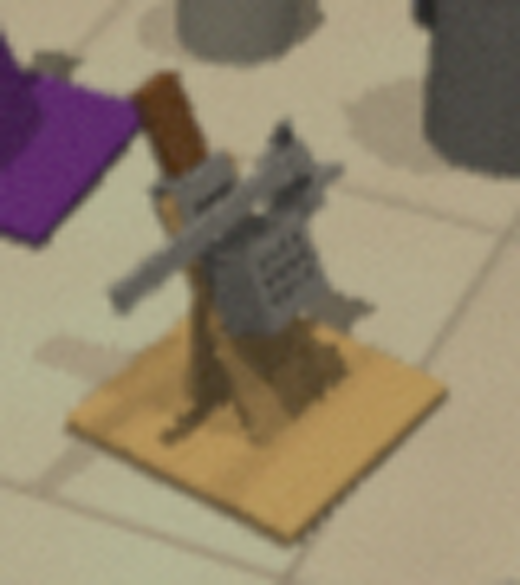

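The crops (4 pictures so far) show the foot corners in the top crop at (190,92), (463,145), (407,412) and (132,353). The clamp's free end is at (470,262) in the top crop and (118,300) in the scene crop. The basket's brown handle leans towards the robot.

Run:
```python
from h import *
t=dict(np.load("pics/top0.npz")); s=dict(np.load("pics/scene0.npz"))
T=lambda p:np.array(p)/6+[210,160]
S=lambda p:np.array(p)/6.5+[260,160]
c=np.array([onz(t,T(p),12) for p in [(190,92),(463,145),(407,412),(132,353)]]); print(c.round(0), "ctr",c.mean(0).round(1))
print("sides",[np.linalg.norm(c[i]-c[i-1]).round() for i in range(4)])
cs=np.array([onz(s,S(p),12) for p in [(68,425),(288,540),(447,392)]]); print("scene corners (near-robot -y, far -y, far +y)",cs.round(0))
v=(c[0]+c[1]-c[2]-c[3])[:2]; w=(c[0]+c[3]-c[1]-c[2])[:2]
y1=np.arctan2(v[1],v[0]); y2=np.arctan2(-w[0],w[1]); print("yaw",y1,y2)
yaw=(y1+y2)/2; Rz=R.from_euler('z',yaw).as_matrix()
tip=tri([ray(t,T((468,262))),ray(s,S((120,300)))]); print("tip",tip, proj(t,tip)-T((468,262)))
ca,sa=np.cos(.48),np.sin(.48); B=np.array([[ca,0,-sa],[0,1,0],[sa,0,ca]])
W=lambda p,e:e+Rz@B@np.array(p,float)
edge=tip-Rz@B@np.array([20,-98,-18.]); print("edge",edge,"(z should be 140)")
print("foot ctr in rack",Rz.T@(c.mean(0)-edge))
for n,p in dict(handletop=(3,0,56),cuptopfar=(45,0,-35),hinge=(24,52,-18)).items():
    q=W(p,edge); print(n,q.round(),"topcrop",((proj(t,q)-[210,160])*6).round(),"scenecrop",((proj(s,q)-[260,160])*6.5).round())
a=np.hstack([cv2.resize(t["img"][125:235,330:410],None,fx=5,fy=5,interpolation=cv2.INTER_CUBIC),cv2.resize(s["img"][235:345,215:295],None,fx=5,fy=5,interpolation=cv2.INTER_CUBIC)])
cv2.imwrite("pics/panc.png",np.clip(a*1.3,0,255).astype(np.uint8)[:,:,::-1])
```

```text
[[666. 209.  12.]
 [638.  61.  12.]
 [492.  89.  12.]
 [522. 234.  12.]] ctr [579.3 148.3  12. ]
sides [np.float64(146.0), np.float64(151.0), np.float64(148.0), np.float64(149.0)]
scene corners (near-robot -y, far -y, far +y) [[504.  85.  12.]
 [645.  57.  12.]
 [675. 200.  12.]]
yaw -0.18053994904354967 -0.1936741298002292
tip [546.61641358  59.44987462 131.62188123] [-0.41268434 -0.59964605]
edge [539.24887406 160.58553641 138.35220633] (z should be 140)
foot ctr in rack [  41.62201773   -4.6051831  -126.35220633]
handletop [516. 165. 189.] topcrop [233. 291.] scenecrop [156.  80.]
cuptopfar [594. 150. 128.] topcrop [280. 162.] scenecrop [280. 232.]
hinge [578. 206. 133.] topcrop [162. 191.] scenecrop [295. 157.]
```

View pics/panc.png

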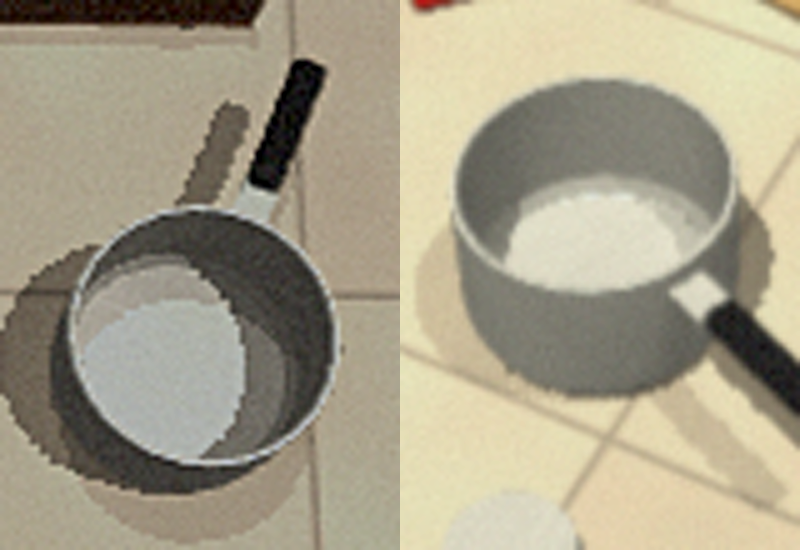

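The pan crop (picture 5) shows the rim in the top half spanning x 69..339 and y 206..465, with the handle running to (310,65). In the scene half the rim spans x 453..737 and y 78..293. The edge height comes out at 138 against the given 140, so the rack measurement holds. Next is the pan fit and the tool yaw.

Run:
```python
from h import *
from scipy.optimize import least_squares
t=dict(np.load("pics/top0.npz")); s=dict(np.load("pics/scene0.npz"))
tp=[onz(t,np.array(p)/5+[330,125],100) for p in [(69,335),(339,345),(203,206),(205,465)]]
sp=[onz(s,np.array(p)/5+[215-80,235],100) for p in [(454,190),(737,185),(597,78),(600,293)]]
for q in (tp,sp,tp+sp):
    q=np.array(q)[:,:2]; r=least_squares(lambda v:np.hypot(*(q-v[:2]).T)-v[2],[600,-100,80]).x; print("pan",r.round(1),"(r 81)")
c=r[:2]
h=onz(t,np.array((310,65))/5+[330,125],88)[:2]; print("handle tip",h,np.linalg.norm(h-c),"psi",np.arctan2(*(h-c)[::-1]))
from station import telemetry
st=telemetry.get_state(); M=R.from_quat(st["ee_rot"]).as_matrix(); print(M.round(3)); 
print("jaw dir",np.arctan2(M[1,2],M[0,2]), "tool y",np.arctan2(M[1,1],M[0,1]))
for n,p,z in [("jar",(311,132),85),("lighter",(305,262),12),("canister",(152,180),150)]: print(n,onz(t,p,z).round())
```

```text
pan [ 592.1 -188.    80.1] (r 81)
pan [ 599.  -189.7   79.1] (r 81)
pan [ 595.5 -188.8   79.7] (r 81)
handle tip [ 768.90615203 -262.70708637] 188.4686086145696 psi -0.402700762432184
[[-0.001  0.921  0.389]
 [ 0.002  0.389 -0.921]
 [-1.     0.    -0.002]]
jaw dir -1.1710188255120553 tool y 0.39977728501636
jar [787. -11.  85.]
lighter [389.   3.  12.]
canister [606. 450. 150.]
```

send_rows:
  xyz:
    - [14,39,1]
    - [14,39,1]
    - [14,39,1]
    - [14,39,1]
    - [14,39,1]
    - [14,39,1]
    - [14,39,1]
    - [14,39,1]
    - [14,39,1]
    - [14,39,1]
    - [14,39,1]
    - [14,39,1]
    - [14,39,1]
    - [14,39,1]
    - [14,39,1]
    - [14,39,1]
    - [14,39,1]
    - [14,39,1]
  twist: [-0.033,-0.033,-0.033,-0.033,-0.033,-0.033,-0.033,-0.033,-0.033,-0.033,-0.033,-0.033,-0.033,-0.033,-0.033,-0.033,-0.033,-0.033]
  fingers: 0
  newtons: 60

```text
time_s: 1.6
ee_pos: [501.4, 85.9, 237.6]
ee_rot: [0.557, 0.441, -0.554, 0.433]
wrist_force: [0.9, -0.9, -0.3]
gripper_width: -0.2
```

Run:
```python
from h import *
from station import cams,telemetry
f=cams.grab_frame("wrist"); np.savez("pics/w1.npz",**f); print(f["mtx"],f["pose"].round(3))
im=cv2.resize(f["img"],None,fx=1.4,fy=1.4,interpolation=cv2.INTER_CUBIC); cv2.imwrite("pics/w1.png",im[:,:,::-1])
s=telemetry.get_state(); M=R.from_quat(s["ee_rot"]).as_matrix(); print(s["ee_pos"],s["joint_positions"].round(2),"jaw",np.arctan2(M[1,2],M[0,2]))
edge=np.array([539.2,160.6,140.]);yaw=-.187
ca,sa=np.cos(.48),np.sin(.48); B=np.array([[ca,0,-sa],[0,1,0],[sa,0,ca]]); Rz=R.from_euler('z',yaw).as_matrix()
for n,p in dict(tip=(20,-98,-18),htop=(3,0,56),hinge=(24,52,-18),edgeL=(0,30,0),edgeR=(0,-30,0),cupR=(45,-25,-35),cupL=(45,25,-35)).items(): print(n,(fish(f,edge+Rz@B@np.array(p,float))*1.4).round())
```

```text
[[325.1922621    0.         279.93290526]
 [  0.         325.1922621  209.08317446]
 [  0.           0.           1.        ]] [[-2.35000e-01 -9.32000e-01 -2.76000e-01  5.71160e+02]
 [-9.72000e-01  2.23000e-01  7.60000e-02  6.78690e+01]
 [-1.00000e-02  2.86000e-01 -9.58000e-01  3.79761e+02]
 [ 0.00000e+00  0.00000e+00  0.00000e+00  1.00000e+00]]
[503.56044688  92.68297459 237.91227378] [ 0.12 -0.05  1.94  0.02  1.25  1.92] jaw -1.8077155498752904
tip [422. 201.]
htop [222. 333.]
hinge [165. 216.]
edgeL [201. 264.]
edgeR [300. 257.]
cupR [287. 155.]
cupL [204. 165.]
```

View pics/w1.png

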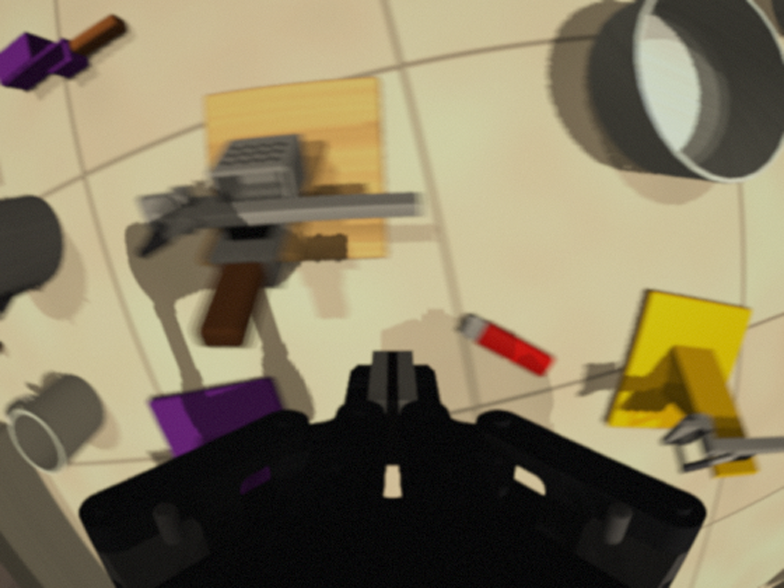

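The wrist view (picture 6) shows the clamp tip at (419,204) against a predicted (422,201), and the handle top at (223,335) against (222,333), so the rack pose holds to within a few mm. The space behind the clamp's free end is clear. Now the push path.

Run:
```python
from h import *
from station import telemetry
s=telemetry.get_state(); print(s["ee_pos"].round(1))
edge=np.array([539.5,158.5,140.]);yaw=-.187; Rz=R.from_euler('z',yaw).as_matrix(); ca,sa=np.cos(.48),np.sin(.48)
def fc(th,r,gap):
    n=np.array([np.cos(th),np.sin(th)]); d=8+gap+11*abs(n[0])/1+14.5*abs(n[1])
    p=np.array([24,52])+r*np.array([np.sin(th),-np.cos(th)])-n*d
    return edge+Rz@np.array([p[0]*ca+18*sa,p[1],p[0]*sa-18*ca])
prev=s["ee_pos"]
for th,r,g in [(0,115,14),(0,115,0)]+[(a,115,-2) for a in np.arange(.1,1.16,.15)]:
    q=fc(th,r,g); q[2]-=22; print(round(th,2),q.round(),(q-prev).round(1)); prev=q
```

```text
[503.6  92.7 237.9]
0 [528.  97.  98.] [  24.6    3.9 -140. ]
0 [540.  94. 104.] [12.2 -2.3  6.5]
0.1 [551.  91. 110.] [10.4 -3.2  5.6]
0.25 [564.  88. 117.] [13.6 -2.8  7.2]
0.4 [579.  88. 125.] [14.2 -0.6  7.3]
0.55 [593.  89. 132.] [14.6  1.7  7.3]
0.7 [608.  93. 139.] [14.7  4.1  7.1]
0.85 [622. 100. 146.] [14.4  6.7  6.7]
1.0 [636. 109. 152.] [13.7  9.2  6.1]
1.15 [649. 121. 157.] [12.6 11.7  5.3]
```

send_rows:
  xyz:
    - [22,4,0]
    - [0,0,-30]
    - [0,0,-30]
    - [0,0,-30]
    - [0,0,-30]
    - [0,0,-14]
    - [0,0,0]
  twist: [0.05,0,0,0,0,0,0]

```text
time_s: 2.23
ee_pos: [528.4, 102.9, 100.3]
ee_rot: [0.546, 0.459, -0.535, 0.452]
wrist_force: [3.1, -4.9, 1.3]
gripper_width: -0.3
```

Run:
```python
from h import *
from station import cams,telemetry
f=cams.grab_frame("wrist"); np.savez("pics/w2.npz",**f)
s=telemetry.get_state();print(s["ee_pos"].round(1),s["wrist_force"].round(1)); t=cams.grab_frame("scene"); np.savez("pics/s2.npz",**t)
a=cv2.resize(f["img"],(560,420)); b=cv2.resize(t["img"][140:260,250:330],None,fx=3.0,fy=3.5)
cv2.imwrite("pics/m2.png",np.hstack([a,b])[:,:,::-1])
```

```text
[528.6 102.8 101.1] [ 2.9 -3.3  0.5]
```

View pics/m2.png

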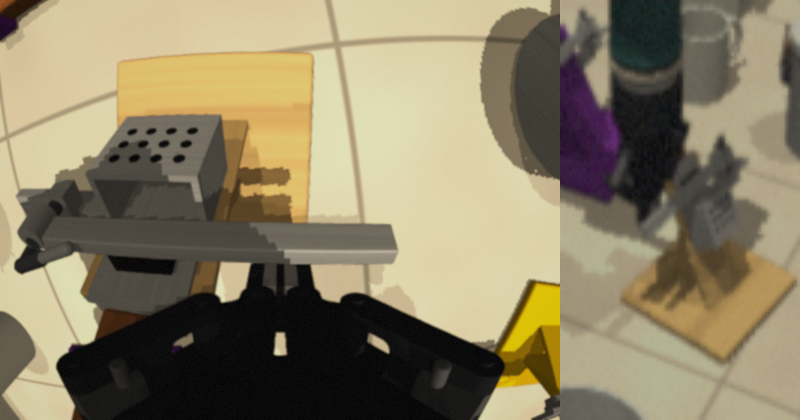

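Picture 7 shows the closed fingers at (280,275), just behind the clamp arm's free part. They are a little close to the board, so I shift them towards the tip and then push along the arc.

send_rows:
  xyz:
    - [0,-9,0]
    - [12,-2,5]
    - [11,-3,6]
    - [13,-3,7]
    - [14,-1,7]
    - [14,1,7]
    - [14,3,7]
    - [14,5,7]
  twist: [0,0,0,0,0,0,0,0]

```text
time_s: 3.0
ee_pos: [617.0, 89.7, 152.0]
ee_rot: [0.543, 0.463, -0.538, 0.449]
wrist_force: [-0.1, -0.3, -0.6]
gripper_width: 0.3
```

send_rows:
  xyz:
    - [13,8,5]
    - [12,9,5]
    - [0,0,0]
    - [0,0,0]
  twist: [0,0,0,0]

```text
time_s: 3.33
ee_pos: [649.4, 105.5, 169.4]
ee_rot: [0.546, 0.461, -0.535, 0.45]
wrist_force: [0.6, -0.1, -0.1]
gripper_width: 0.1
```

Run:
```python
from h import *
from station import cams,telemetry
f=cams.grab_frame("wrist"); np.savez("pics/w3.npz",**f)
s=telemetry.get_state();print(s["ee_pos"].round(1),s["wrist_force"].round(1)); t=cams.grab_frame("scene"); np.savez("pics/s3.npz",**t)
a=cv2.resize(f["img"],(560,420)); b=cv2.resize(t["img"][140:260,250:330],None,fx=3.0,fy=3.5)
cv2.imwrite("pics/m3.png",np.hstack([a,b])[:,:,::-1])
```

```text
[649.6 105.5 169.7] [-1.   0.2  0.7]
```

View pics/m3.png

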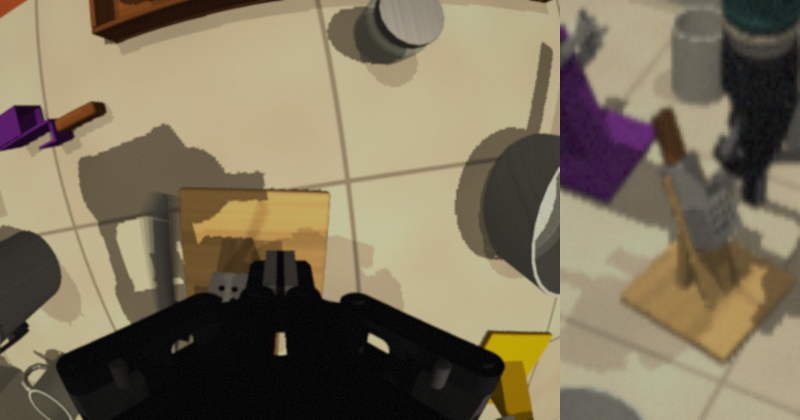

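Picture 8 shows the clamp arm sprung open at (163,250), clear of the fingers, with the basket still on the rack. Next: up and over the handle, opening to 60 mm.

send_rows:
  xyz:
    - [0,0,30]
    - [0,0,35]
    - [-15,7,30]
    - [-28,12,0]
    - [-28,12,0]
    - [-28,12,0]
    - [-25,12,0]
    - [0,0,0]
    - [0,0,0]
  twist: [0,0,0,0,0,0,0,0,0]
  fingers: 62

```text
time_s: 4.18
ee_pos: [510.9, 155.2, 263.4]
ee_rot: [0.544, 0.461, -0.54, 0.447]
wrist_force: [0.8, 0.1, -0.3]
gripper_width: 61.8
```

Run:
```python
from h import *
from station import cams,telemetry
f=cams.grab_frame("wrist"); np.savez("pics/w4.npz",**f)
s=telemetry.get_state(); M=R.from_quat(s["ee_rot"]).as_matrix(); print(s["ee_pos"].round(1),s["gripper_width"],"jaw",np.arctan2(M[1,2],M[0,2]))
hsv=cv2.cvtColor(f["img"],cv2.COLOR_RGB2HSV)
m=((hsv[...,0]<14)&(hsv[...,1]>110)&(hsv[...,2]>25)&(hsv[...,2]<150)).astype(np.uint8)
n,l,st,c=cv2.connectedComponentsWithStats(m)
for i in np.argsort(-st[1:,4])[:5]+1: print(st[i],c[i].round())
edge=np.array([539.5,158.5,140.]);yaw=-.187; ca,sa=np.cos(.48),np.sin(.48); B=np.array([[ca,0,-sa],[0,1,0],[sa,0,ca]]); Rz=R.from_euler('z',yaw).as_matrix()
im=f["img"].copy()
for p in [(-4,-14,56),(-4,14,56),(10,-14,56),(10,14,56),(10,14,4),(10,-14,4)]:
    q=fish(f,edge+Rz@B@np.array(p,float)); print(p,q.round(1)); cv2.circle(im,tuple(int(v) for v in q),2,(0,255,0),-1)
cv2.imwrite("pics/m4.png",cv2.resize(im,None,fx=1.4,fy=1.4)[:,:,::-1])
```

```text
[511.  155.2 263.4] 61.98864435043808 jaw -1.7472170346644709
[ 249  171   40   55 1651] [269. 198.]
[  0 209  32  25 396] [ 13. 221.]
[116   0  43  17 343] [133.   6.]
[388 233  35  28  54] [403. 247.]
[395 224   7   4   9] [398. 225.]
(-4, -14, 56) [289.9 220.9]
(-4, 14, 56) [250.4 220.3]
(10, -14, 56) [290.3 206.7]
(10, 14, 56) [249.1 206. ]
(10, 14, 4) [255.1 160.9]
(10, -14, 4) [290.2 161.3]
```

View pics/m4.png

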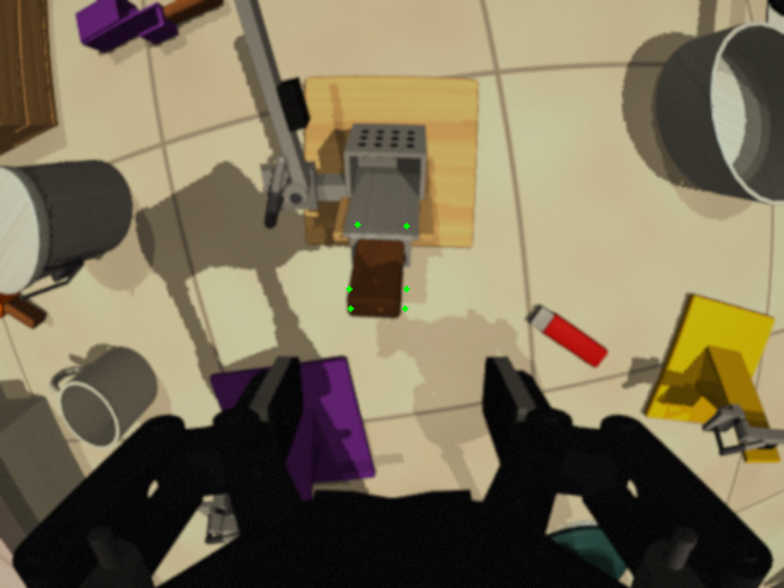

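Picture 9 shows the open clamp, with its arm at (265,80) and hinge at (295,195). The handle spans x 348..403 and y 240..317, about 5 mm nearer the robot than predicted. I correct for that and grasp.

send_rows:
  xyz:
    - [10,7,0]
    - [0,0,-30]
    - [0,0,-30]
    - [0,0,-25]
    - [0,0,-15]
    - [0,0,-6]
    - [0,0,0]
  twist: [-0.01,0,0,0,0,0,0]

```text
time_s: 4.82
ee_pos: [532.0, 161.2, 154.3]
ee_rot: [0.551, 0.455, -0.542, 0.443]
wrist_force: [-1.4, -0.3, -0.2]
gripper_width: 61.9
```

send_rows:
  xyz:
    - [0,0,0]
    - [0,0,0]
    - [0,0,0]
    - [0,0,0]
    - [0,0,0]
    - [0,0,0]
    - [0,0,0]
    - [0,0,0]
  twist: [0,0,0,0,0,0,0,0]
  fingers: 0
  newtons: 60

```text
time_s: 5.48
ee_pos: [535.6, 160.4, 157.6]
ee_rot: [0.552, 0.453, -0.541, 0.444]
wrist_force: [-0.0, -0.5, -2.3]
gripper_width: 26.1
```

Run:
```python
from h import *
from station import cams,telemetry
f=cams.grab_frame("wrist"); np.savez("pics/w5.npz",**f); t=cams.grab_frame("scene")
s=telemetry.get_state(); print(s["ee_pos"].round(1),s["wrist_force"].round(1),s["gripper_width"])
e=telemetry.get_state()["ee_pos"]; print("tcp px",fish(f,e),fish(f,e+[0,0,18.7]))
a=cv2.resize(f["img"][100:400,80:480],(560,420)); b=cv2.resize(t["img"][150:246,260:315],(240,420),interpolation=cv2.INTER_CUBIC)
cv2.imwrite("pics/m5.png",np.hstack([a,b])[:,:,::-1])
```

```text
[535.6 160.5 157.5] [-0.2 -0.3  0.2] 25.88815814186574
tcp px [280.3719018  267.45877745] [279.54460626 286.50146667]
```

View pics/m5.png

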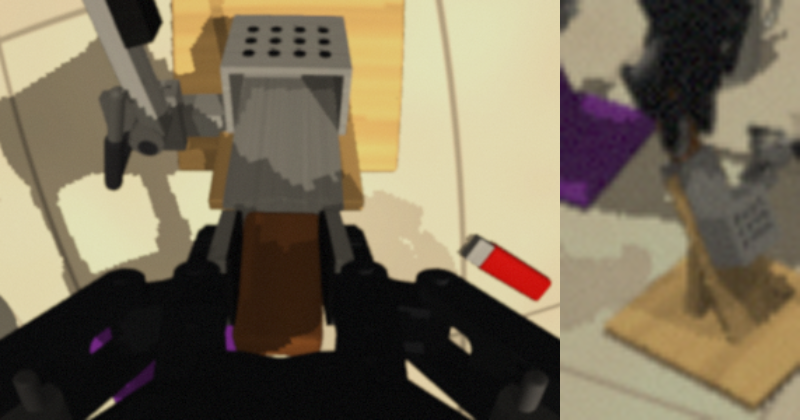

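Picture 10 shows the handle between the pads, but held towards its lower front. I reopen slightly, recentre 9 mm towards the robot and regrip.

send_rows:
  xyz:
    - [0,0,0]
    - [0,0,0]
    - [-4,0.5,0]
    - [-4,0.5,0]
    - [0,0,0]
    - [0,0,0]
  twist: [0,0,0,0,0,0]
  fingers: 45

```text
time_s: 6.08
ee_pos: [528.7, 162.9, 159.9]
ee_rot: [0.554, 0.453, -0.539, 0.444]
wrist_force: [0.5, -0.3, 0.6]
gripper_width: 45.3
```

send_rows:
  xyz:
    - [0,0,0]
    - [0,0,0]
    - [0,0,0]
    - [0,0,0]
    - [0,0,0]
    - [0,0,0]
  twist: [0,0,0,0,0,0]
  fingers: 0
  newtons: 70

```text
time_s: 6.58
ee_pos: [528.5, 162.0, 160.4]
ee_rot: [0.554, 0.452, -0.54, 0.445]
wrist_force: [0.2, -0.8, 0.8]
gripper_width: 26.5
```

send_rows:
  xyz:
    - [-5,1,10]
    - [-5,1,10]
    - [-6,1,11]
    - [-6,1,11]
    - [-5,1,15]
    - [0,0,20]
    - [0,0,15]
    - [0,0,0]
    - [0,0,0]
  twist: [0,0,0,0,0,0,0,0,0]

```text
time_s: 7.33
ee_pos: [495.3, 168.9, 262.3]
ee_rot: [0.554, 0.453, -0.539, 0.444]
wrist_force: [0.2, -0.2, -2.1]
gripper_width: 26.2
```

Run:
```python
from h import *
from station import cams,telemetry
f=cams.grab_frame("wrist"); np.savez("pics/w6.npz",**f); t=cams.grab_frame("scene"); np.savez("pics/s6.npz",**t)
s=telemetry.get_state(); M=R.from_quat(s["ee_rot"]).as_matrix(); print(s["ee_pos"].round(1),s["wrist_force"].round(1),s["gripper_width"],"jaw",np.arctan2(M[1,2],M[0,2]))
a=cv2.resize(f["img"],(560,420)); b=cv2.resize(t["img"][130:250,255:325],(240,420),interpolation=cv2.INTER_CUBIC)
cv2.imwrite("pics/m6.png",np.hstack([a,b])[:,:,::-1])
```

```text
[495.4 168.8 261.5] [-0.  -0.7 -1.1] 26.451043144955324 jaw -1.7667414068707856
```

View pics/m6.png

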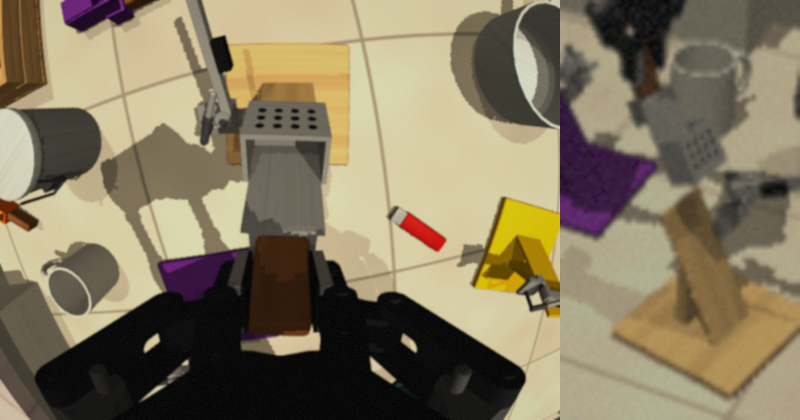

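Picture 11 shows the basket lifted free in the gripper: handle bottom edge at (254..312,237), cup face x 243..331 and y 102..143. The clamp is still open and the rack is empty. Now the basket's pose in the tool from those points, and the pan's rim from the clear wrist frames.

Run:
```python
from h import *
from scipy.optimize import least_squares
f=dict(np.load("pics/w6.npz"))
obj=np.array([(10,14,4),(10,-14,4),(45,25,-35),(45,-25,-35),(45,25,-80),(45,-25,-80)],float)
px=np.array([(254,237),(312,237),(243,141),(330,141),(248,103),(330,104)],float)
u=cv2.fisheye.undistortPoints(px[:,None],f["mtx"],np.zeros(4))
ok,rv,tv=cv2.solvePnP(obj,u,np.eye(3),None,flags=cv2.SOLVEPNP_SQPNP)
P=f["pose"]; Rb=P[:3,:3]@cv2.Rodrigues(rv)[0]; o=P[:3,:3]@tv[:,0]+P[:3,3]
print("basket rel TCP",(o-[495.4,168.8,261.5]).round(1)); print(Rb.round(2),"tilt",np.arccos(Rb[2,2]))
# predicted by grasp estimate
ca,sa=np.cos(.48),np.sin(.48); B=np.array([[ca,0,-sa],[0,1,0],[sa,0,ca]]); G=R.from_euler('z',-.19).as_matrix()@B
for off in ([6,-2,-20.4],[10,-2,-20.4]):
    print(off,[ (fish(f,np.array([495.4,168.8,261.5])+off+G@q)-p).round(1).tolist() for q,p in zip(obj,px)])
for n in ("w4","w1","w2"):
    f=dict(np.load(f"pics/{n}.npz")); g=cv2.cvtColor(f["img"],cv2.COLOR_RGB2GRAY).astype(np.float32)
    c=np.array([595.5,-188.8])
    for it in range(3):
        pts=[]
        for a in np.arange(0,2*np.pi,.1):
            rr=np.arange(68,93,.5); q=np.array([fish(f,[c[0]+r*np.cos(a),c[1]+r*np.sin(a),100]) for r in rr],np.float32)
            if (q<3).any() or (q[:,0]>556).any() or (q[:,1]>416).any(): continue
            v=cv2.remap(g,q[None,:,0],q[None,:,1],cv2.INTER_LINEAR)[0]; k=v-cv2.blur(v[None],(25,1))[0]; i=np.argmax(k)
            if k[i]>12 and 1<i<len(rr)-2: pts.append([c[0]+rr[i]*np.cos(a),c[1]+rr[i]*np.sin(a)])
        if len(pts)<8: print(n,len(pts)); break
        pts=np.array(pts); s=least_squares(lambda v:np.hypot(*(pts-v).T)-79,c,loss="soft_l1"); c=s.x
    else: print(n,"pan",c.round(1),len(pts),"res",np.abs(s.fun).round(1).mean())
```

```text
basket rel TCP [  2.1  -1.7 -23.3]
[[ 0.86  0.2  -0.47]
 [-0.16  0.98  0.13]
 [ 0.48 -0.04  0.87]] tilt 0.5079425339705719
[6, -2, -20.4] [[1.4, -4.7], [-1.9, -4.5], [-6.5, -7.1], [-0.2, -7.3], [-2.5, -3.4], [-7.6, -4.7]]
[10, -2, -20.4] [[-0.3, -12.0], [-3.1, -11.8], [-8.1, -14.3], [-1.5, -14.6], [-3.7, -9.3], [-8.8, -10.7]]
w4 pan [ 594.1 -188.3] 33 res 0.3303030303030303
w1 pan [ 594.7 -186.3] 29 res 0.596551724137931
w2 0
```

send_rows:
  xyz:
    - [2,-20,0]
    - [2,-32,0]
    - [2,-32,0]
    - [2,-32,0]
    - [2,-32,0]
    - [2,-32,0]
    - [2,-32,0]
    - [2,-32,0]
    - [1,-20,0]
    - [0,-12,0]
    - [0,0,0]
    - [0,0,0]
  twist: [-0.02,-0.02,-0.02,-0.02,-0.02,-0.02,-0.02,-0.02,-0.02,-0.02,0,0]

```text
time_s: 8.43
ee_pos: [499.5, -116.9, 243.2]
ee_rot: [0.591, 0.402, -0.589, 0.378]
wrist_force: [0.8, -1.0, -1.7]
gripper_width: 26.5
```

```bash
cat > st.py <<'E'
from h import *
from station import telemetry
s=telemetry.get_state(); M=R.from_quat(s["ee_rot"]).as_matrix(); e=s["ee_pos"]
print(s["time_s"],e.round(1),"F",s["wrist_force"].round(1),"w",s["gripper_width"].round(1),"twist to go",round(-.405-np.pi/2-np.arctan2(M[1,2],M[0,2]),3),"to go",(np.array([512.7,-151.6,122])-e).round(1))
E
python3 st.py
```

```text
Traceback (most recent call last):
  File "st.py", line 4, in <module>
    print(s["time_s"],e.round(1),"F",s["wrist_force"].round(1),"w",s["gripper_width"].round(1),"twist to go",round(-.405-np.pi/2-np.arctan2(M[1,2],M[0,2]),3),"to go",(np.array([512.7,-151.6,122])-e).round(1))
                                                                   ^^^^^^^^^^^^^^^^^^^^^^^^
AttributeError: 'float' object has no attribute 'round'
```

send_rows:
  xyz:
    - [4,-12,3]
    - [4,-12,3]
    - [4,-10,0]
    - [0,0,0]
    - [0,0,0]
  twist: [0,0,0,0,0]

```text
time_s: 8.85
ee_pos: [512.0, -151.4, 247.5]
ee_rot: [0.589, 0.405, -0.589, 0.378]
wrist_force: [-0.1, -0.6, -1.8]
gripper_width: 26.3
```

```bash
sed -i 's/s\["gripper_width"\].round(1)/s["gripper_width"]/' st.py; python3 st.py
python3 - <<'E'
from h import *
from station import cams
f=cams.grab_frame("wrist"); np.savez("pics/w7.npz",**f)
f=dict(np.load("pics/w7.npz")); g=cv2.cvtColor(f["img"],cv2.COLOR_RGB2GRAY).astype(np.float32); c=np.array([594.3,-187.8])
from scipy.optimize import least_squares
for it in range(3):
    pts=[]
    for a in np.arange(0,2*np.pi,.1):
        rr=np.arange(70,90,.5); q=np.array([fish(f,[c[0]+r*np.cos(a),c[1]+r*np.sin(a),100]) for r in rr],np.float32)
        if (q<3).any() or (q[:,0]>556).any() or (q[:,1]>416).any(): continue
        v=cv2.remap(g,q[None,:,0],q[None,:,1],cv2.INTER_LINEAR)[0]; k=v-cv2.blur(v[None],(25,1))[0]; i=np.argmax(k)
        if k[i]>15 and 1<i<len(rr)-2: pts.append([c[0]+rr[i]*np.cos(a),c[1]+rr[i]*np.sin(a)])
    pts=np.array(pts); s=least_squares(lambda v:np.hypot(*(pts-v).T)-79,c,loss="soft_l1"); c=s.x
print("pan",c.round(1),len(pts),np.abs(s.fun).mean())
E
```

```text
8.85 [ 512.  -151.4  247.5] F [-0.1 -0.6 -1.8] w 26.292416053779952 twist to go -0.006 to go [   0.7   -0.2 -125.5]
pan [ 594.  -187.9] 44 0.7147865632364062
```

send_rows:
  xyz:
    - [0,0,-20]
    - [0,0,-20]
    - [0,0,-20]
    - [0,0,-15]
    - [0,0,-8]
    - [0,0,0]
    - [0,0,0]
  twist: [0,0,0,0,0,0,0]

```text
time_s: 9.48
ee_pos: [513.9, -149.0, 164.5]
ee_rot: [0.59, 0.404, -0.587, 0.38]
wrist_force: [-0.1, -0.1, -1.2]
gripper_width: 26.3
```

```bash
python3 st.py
```

```text
9.4833 [ 513.9 -149.   164.5] F [-0.1 -0.1 -1.2] w 26.310236347084686 twist to go -0.01 to go [ -1.2  -2.6 -42.5]
```

send_rows:
  xyz:
    - [-1,-2,-6]
    - [0,-1,-6]
    - [0,0,-6]
    - [0,0,-5]
    - [0,0,-3]
    - [0,0,0]
    - [0,0,0]
  twist: [0,0,0,0,0,0,0]

```text
time_s: 10.07
ee_pos: [515.2, -152.9, 140.1]
ee_rot: [0.591, 0.403, -0.585, 0.382]
wrist_force: [-0.7, -0.1, -2.8]
gripper_width: 26.2
```

```bash
python3 st.py
```

```text
10.0667 [ 515.2 -152.9  140.1] F [-0.7 -0.1 -2.8] w 26.193792209790153 twist to go -0.01 to go [ -2.5   1.3 -18.1]
```

send_rows:
  xyz:
    - [-3,1,0]
    - [-1,0.5,-3]
    - [0,0,-4]
    - [0,0,-4]
    - [0,0,-2]
    - [0,0,0]
  twist: [0,0,0,0,0,0]

```text
time_s: 10.57
ee_pos: [511.4, -151.5, 126.6]
ee_rot: [0.592, 0.402, -0.585, 0.382]
wrist_force: [-0.0, -0.1, -1.7]
gripper_width: 26.5
```

```bash
python3 st.py
python3 - <<'E'
from h import *
from station import cams
w=cams.grab_frame("wrist"); t=cams.grab_frame("scene"); np.savez("pics/w8.npz",**w); np.savez("pics/s8.npz",**t)
a=cv2.resize(w["img"][100:400,100:460],(480,400)); b=cv2.resize(t["img"][215:325,215:300],(309,400),interpolation=cv2.INTER_CUBIC)
cv2.imwrite("pics/m8.png",np.hstack([a,b])[:,:,::-1])
E
```

```text
10.5667 [ 511.4 -151.5  126.6] F [-0.  -0.1 -1.7] w 26.476367741581974 twist to go -0.01 to go [ 1.3 -0.1 -4.6]
```

send_rows:
  xyz:
    - [0,0,-2]
    - [0,0,-2]
    - [0,0,-1]
    - [0,0,0]
  twist: [0,0,0,0]

```text
time_s: 11.0
ee_pos: [512.3, -151.7, 122.0]
ee_rot: [0.592, 0.402, -0.584, 0.383]
wrist_force: [1.2, 0.0, -1.7]
gripper_width: 26.4
```

```bash
python3 st.py
```

```text
11.0 [ 512.3 -151.7  122. ] F [ 1.2  0.  -1.7] w 26.444589320195394 twist to go -0.01 to go [ 0.4  0.1 -0. ]
```

send_rows:
  xyz:
    - [0,0,-2]
    - [0,0,-2]
    - [0,0,0]
  twist: [0,0,0]

```text
time_s: 11.25
ee_pos: [513.0, -152.0, 120.9]
ee_rot: [0.592, 0.401, -0.584, 0.383]
wrist_force: [0.5, 0.0, -1.6]
gripper_width: 26.6
```

```bash
python3 st.py
python3 - <<'E'
from h import *
from station import cams
w=cams.grab_frame("wrist"); t=cams.grab_frame("scene"); np.savez("pics/w8.npz",**w); np.savez("pics/s8.npz",**t)
a=cv2.resize(w["img"][100:400,100:460],(480,400)); b=cv2.resize(t["img"][215:325,215:300],(309,400),interpolation=cv2.INTER_CUBIC)
cv2.imwrite("pics/m8.png",np.hstack([a,b])[:,:,::-1])
E
```

```text
11.25 [ 513.  -152.   120.9] F [ 0.5  0.  -1.6] w 26.60029781786868 twist to go -0.01 to go [-0.3  0.4  1.1]
```

send_rows:
  xyz:
    - [0,0,-2]
    - [0,0,-2]
    - [0,0,0]
  twist: [0,0,0]

```text
time_s: 11.6
ee_pos: [513.5, -152.2, 121.1]
ee_rot: [0.592, 0.401, -0.584, 0.383]
wrist_force: [-0.5, 0.4, -1.3]
gripper_width: 26.1
```

send_rows:
  xyz:
    - [0,0,0]
    - [0,0,0]
    - [0,0,0]
    - [0,0,0]
    - [0,0,0]
    - [0,0,0]
  twist: [0,0,0,0,0,0]
  fingers: 34
  newtons: 20

```text
time_s: 12.1
ee_pos: [514.4, -152.5, 120.7]
ee_rot: [0.593, 0.401, -0.584, 0.384]
wrist_force: [-0.9, -0.1, -0.4]
gripper_width: 34.3
```

```bash
python3 st.py
python3 - <<'E'
from h import *
from station import cams
w=cams.grab_frame("wrist"); t=cams.grab_frame("scene"); np.savez("pics/w8.npz",**w); np.savez("pics/s8.npz",**t)
a=cv2.resize(w["img"][100:400,100:460],(480,400)); b=cv2.resize(t["img"][215:325,215:300],(309,400),interpolation=cv2.INTER_CUBIC)
cv2.imwrite("pics/m8.png",np.hstack([a,b])[:,:,::-1])
E
```

```text
12.1 [ 514.4 -152.5  120.7] F [-0.9 -0.1 -0.4] w 34.302035188122794 twist to go -0.011 to go [-1.7  0.9  1.3]
```

View pics/m8.png

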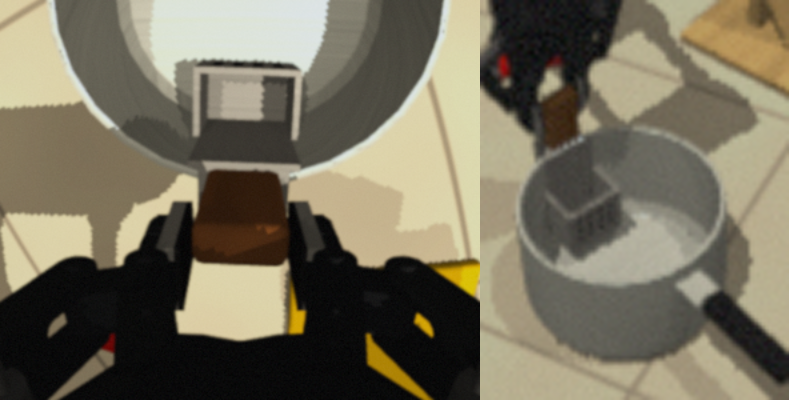

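Picture 12, the last, shows the basket hooked on the rim at the robot side, upright with the cup inside the pan, and the handle at (240,215) free between the opened pads. I open wider and withdraw straight up.

send_rows:
  xyz:
    - [0,0,0]
    - [0,0,0]
    - [0,0,0]
    - [0,0,15]
    - [0,0,30]
    - [0,0,35]
    - [0,0,35]
    - [0,0,30]
    - [0,0,0]
    - [0,0,0]
    - [0,0,0]
    - [0,0,0]
  twist: [0,0,0,0,0,0,0,0,0,0,0,0]
  fingers: 60

```text
time_s: 13.2
ee_pos: [510.2, -151.0, 268.9]
ee_rot: [0.591, 0.402, -0.585, 0.382]
wrist_force: [0.6, 0.7, -0.8]
gripper_width: 60.1
```

```bash
python3 st.py
python3 - <<'E'
from h import *
from station import cams
w=cams.grab_frame("wrist"); t=cams.grab_frame("top"); s=cams.grab_frame("scene"); np.savez("pics/w9.npz",**w);np.savez("pics/s9.npz",**s);np.savez("pics/t9.npz",**t)
def brown(im,lo=20):
    h=cv2.cvtColor(im,cv2.COLOR_RGB2HSV); m=((h[...,0]<14)&(h[...,1]>110)&(h[...,2]>lo)&(h[...,2]<150)).astype(np.uint8)
    n,l,st,c=cv2.connectedComponentsWithStats(m); return sorted([(int(st[i,4]),st[i,:4].tolist(),c[i].round(1).tolist()) for i in range(1,n) if st[i,4]>25],reverse=True)[:6]
o=np.array([594-86*.919,-187.9+86*.394,100]); d=np.array([.919,-.394,0])
Rb=R.from_euler('z',-.405).as_matrix()
for n,f,pr in (("wrist",w,fish),("scene",s,proj)):
    print(n,brown(f["img"]))
    for r in (79,86): 
        o=np.array([594,-187.9,100])-d*r
        print("upright handle centre at r",r,pr(f,o+Rb@[3,0,30]).round(1),"top",pr(f,o+Rb@[3,0,56]).round(1))
s0=dict(np.load("pics/scene0.npz")); t0=dict(np.load("pics/top0.npz"))
for n,a,b in (("scene",s0,s),("top",t0,t)):
    df=(cv2.absdiff(a["img"],b["img"]).max(2)>45).astype(np.uint8); df=cv2.morphologyEx(df,cv2.MORPH_OPEN,np.ones((3,3)))
    k,l,st,c=cv2.connectedComponentsWithStats(df); print(n,"diff",[(st[i].tolist()) for i in range(1,k) if st[i,4]>40])
E
```

```text
13.2 [ 510.2 -151.   268.9] F [ 0.6  0.7 -0.8] w 60.11906676373862 twist to go -0.01 to go [   2.5   -0.6 -146.9]
wrist [(3016, [0, 0, 75, 88], [29.5, 28.2]), (655, [268, 169, 33, 24], [284.2, 180.8]), (192, [217, 278, 35, 24], [232.9, 287.0])]
upright handle centre at r 79 [285.1 177.4] top [284.8 184. ]
upright handle centre at r 86 [284.9 185.1] top [284.7 192.4]
scene [(13838, [366, 0, 194, 174], [475.4, 77.1]), (4014, [345, 233, 79, 187], [385.2, 339.8]), (3613, [446, 340, 114, 80], [520.7, 389.2]), (505, [385, 143, 40, 27], [402.4, 157.7]), (484, [516, 310, 44, 36], [537.0, 326.7]), (412, [64, 0, 37, 20], [80.3, 6.8])]
upright handle centre at r 79 [236.4 247.6] top [235.7 241. ]
upright handle centre at r 86 [235.  246.3] top [234.3 239.7]
scene diff [[55, 0, 37, 20, 471], [126, 0, 13, 9, 81], [40, 18, 23, 9, 96], [0, 20, 8, 20, 101], [158, 24, 32, 34, 628], [47, 30, 16, 15, 137], [36, 42, 10, 7, 44], [120, 46, 11, 16, 99], [169, 54, 126, 201, 7305], [16, 56, 29, 36, 474], [126, 74, 20, 41, 318], [159, 75, 10, 25, 104], [2, 93, 20, 28, 319], [150, 113, 19, 5, 60], [172, 114, 11, 13, 96], [0, 119, 9, 9, 42], [150, 137, 38, 30, 693], [281, 171, 11, 20, 152], [309, 181, 16, 6, 70], [161, 187, 47, 35, 830], [290, 193, 15, 24, 185], [301, 195, 9, 12, 78], [277, 199, 10, 8, 45], [278, 224, 20, 14, 112], [97, 237, 71, 82, 1781], [230, 239, 13, 19, 170], [0, 251, 31, 47, 981], [238, 270, 18, 16, 185], [79, 316, 65, 42, 1203], [0, 320, 5, 10, 42]]
top diff [[384, 121, 80, 94, 3729], [380, 127, 17, 26, 122], [352, 180, 37, 38, 770], [354, 184, 148, 132, 6459], [251, 186, 17, 11, 112], [233, 211, 18, 9, 109], [393, 284, 56, 37, 1082], [223, 292, 172, 128, 6956], [361, 294, 28, 16, 180], [548, 313, 12, 16, 136], [400, 322, 71, 98, 3584], [472, 366, 88, 54, 2470], [296, 404, 24, 9, 84], [340, 409, 21, 11, 164]]
```

The handle's measured position in the wrist view, (284,181), fits an upright basket hanging about 81 mm from the pan axis. The robot is clear of everything, so I hand the job in.

```bash
python3 -c "
from station import ticket
print(ticket.finish_job())"
```

```text
the job is handed in; nothing more can be done
None
```

I swung the clamp arm open with the closed fingers, took the basket off the rack by its handle and hooked its lip over the pan rim on the robot side, opposite the pan's handle. I then withdrew straight up and handed the job in at about 13 s on the robot's clock. Handing in reported no verdict.

**Last checks that agreed:**
- **Basket:** the last picture showed it hooked on the rim and upright, with the cup inside the pan. After I withdrew, the wrist image put the handle where an upright basket about 81 mm from the pan axis would be. Its speed was not measured.
- **Clamp:** the picture taken after the lift showed it still open, and nothing came near it afterwards.
- **Robot:** the wrist force was about zero, and the gripper was open and about 150 mm above where it let go.

**What disagreed or was not fully checked:**
- **Early pan estimate:** the scene and top views differed by about 7 mm on the pan's position. The wrist-camera fits agreed with each other to about 2 mm, so I used those.
- **First grasp:** it sat about 15 mm ahead of where I planned, so I reopened, recentred and gripped again.
- **Contact on lowering:** no clear contact force showed before release, so the basket probably dropped a few mm onto the rim.
- **Bystanders and pan after release:** I did not view them again or refit the pan. A before/after image comparison listed changes mostly where the arm, basket, clamp or shadows would be, but I did not match every one. The bystanders and the pan staying put is therefore likely, not confirmed.

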